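# Vent the bubble remover and take off its safety lid

### The job

Vent the bubble remover by turning its selector dial to the red dot, and leave it there. Then push the blue safety lid firmly down to its stop, but without brute force, turn it anticlockwise until it is free, lift it off and set it down (do not drop it) grip upward in the middle of the round green-rimmed mat. Leave the phone, bottle, loupe and tape where they are.

Things in the scene. Friction and masses are not known exactly. Their poses are not given: they have to be found in the camera images.
- remover: The bubble remover: white box with a black foot, 130 x 250 mm, 60 mm high, screwed to the worktop; its place and yaw vary. Origin: centre of its underside, z up. In its frame the lid's axis stands at (x 0, y +0.060) and the dial's at (x 0, y -0.070). Round the dial: three small black dots and one larger red dot. The small grey dot in front of the lid only marks its locked direction.
- dial (a joint): Selector dial, turning about the vertical. Grows clockwise seen from above; detents at 0, 0.6, 1.2 and 1.8 rad, the red dot being 1.2. It starts in the lower half and clicks into the nearest detent when let go; about 0.1 N m to turn. The pointer (white line on one end of the bar) points to the remover's +x turned anticlockwise by (0.9 - value), so at the red dot it points 0.3 rad clockwise of +x.
- dial_grip (a point): Middle of the dial's upright black grip bar, on the dial's axis, 85 mm above the worktop. Its x axis runs along the bar to the pointer end. The bar is 40 mm long, 12 mm thick, and stands from 74 to 97 mm above the worktop on a round disc of 38 mm across.
- lid: The blue safety lid, loose, about 0.2 kg: a round cap 82 mm across with a straight grip bar on top. Origin: centre of its underside; z up; x along the grip bar, the end with the white line being -x. Height 35.5 mm to the top of its disc, 63.5 mm to the top of the bar. Locked, its underside stands 79 mm above the worktop and its x axis is along the remover's within 0.1 rad.
- neck_top (a point): Top centre of the fixed neck under the lid, 94 mm above the worktop. A soft spring (6 N at rest, 0.7 N/mm) lifts the lid against three lugs. Released only in the last 2 mm before a hard stop 6 to 14 mm down: it varies unseen, so feel for it (under 16 N before, 21 N holds it). Keep it down, turn anticlockwise from above: free past 0.6 rad, best 1.05, end 1.5. Over 40 N on the lid is brute force.
- lid_grip (a point): Middle of the lid's grip bar, on the lid's axis, 51.5 mm above the lid's underside; axes as the lid's. The bar is 70 mm long (x), 20 mm thick (y) and 28 mm high, from 35.5 to 63.5 mm above the lid's underside.
- mat: Round rest mat lying on the worktop to the left or right of the remover, 110 mm across, 3 mm thick, dark with a green rim. Origin: centre of its underside.
- phone: Phone display, black and flat, 152 x 83 x 11 mm, on the other side of the remover from the mat. Origin: centre of its underside. Leave alone.
- teal_bottle: Clear bottle with a teal spout, 48 mm across, 99 mm high. Origin: centre of its underside. Leave alone.
- loupe: Black loupe, 39 mm across, 32 mm high. Origin: centre of its underside. Leave alone.
- tape: Roll of yellow tape lying flat, 45 mm across, 18 mm high. Origin: centre of its underside. Leave alone.

How it is judged:
By the outcome, as a careful person would: the job done as asked, in the order asked, and still so for the second after the job is handed in, with the robot touching nothing.
It also fails if it takes over 67 s, if anything falls off the work surface, if the arm or the gripper's body presses on something with over 40 N, if the wrist force passes 120 N, or if a joint passes its speed limit or range.

### The arm

A 6-joint arm with a two-finger parallel gripper is mounted at the origin on a cart in front of the work surface, level with it; the furniture and walls round the work are solid. World frame = base frame: x ahead of the robot, y to its left, z up, the work surface at z = 0. Lengths are in m, angles in rad, forces in N, time in s.
With the tool pointing down it reaches from about 0.325 to 0.875 m from the base axis. Payload 4.4 kg.
Tool frame: the origin (TCP) lies midway between the tips of the shut fingers; the grasp point (between the pads) lies 19 mm behind it; z points along the fingers, y is the line along which they close (so a half turn about z gives the same grasp; the last joint's range is limited). The gripper opens to 85 mm and grips with 20 to 120 N. Pads are 22 mm wide; open, the fingers measure 114 mm over their backs; the gripper's body (76 mm by 85 mm) begins 54 mm behind the grasp point. The pads swing forward as they close: fully open they stand 13 mm farther back than shut.
Start: joints at [-1.496, 0.207, 1.542, -0, 1.393, -0.15], TCP at [0.128, -0.561, 0.231] pointing down, gripper open.
Joint ranges: [-2.73, 2.73], [-0.86, 2.22], [0.23, 2.46], [-1.11, 4.25], [0.08, 2.63], [-2.82, 2.82]. Speed limits (rad/s): [2.79, 2.79, 3.14, 3.14, 3.14, 3.14].

### API

Orientations are given as [roll, pitch, yaw] about the fixed x, y, z axes, in that order (R = Rz(yaw) Ry(pitch) Rx(roll)).
In Python, from cell import bot gives the robot as it stands.
- The arm moves only by the shell command python3 -m creep 'ROWS' [FORCE]. ROWS is JSON, a list of rows, each a list of 3 entries, a list of its own where there are three numbers: the shift along the tool's x, y, z in mm, then the turn about the tool's z in rad, then the opening, from 0 (shut) to 1 (fully open). A call has 1 to 12 rows; each row shifts and turns the commanded pose from where the row before left it, along the tool's axes as they then stand; what a row does not reach is not made up. A row lasts 1/10 s, in which the tool goes at most 50 mm and 8.59 degrees, less where a joint would pass 70% of its speed; a pose out of reach is approached as far as the arm can. A call is refused whole if a number of a shift passes 50 or a number of a turn 0.15, either way. A call with a gripper value outside its range is refused whole. The fingers move at their own pace and stop on an object; FORCE is the grip in N (left out, the last holds). Time passes only in rows, so rows that do not move let the fingers close. It gives the time, the measured TCP pose, the force, the opening and the grip force at its end, in the units of the state.
- bot.get_state(): the state, without advancing time (a new reading comes with each control period).
- bot.get_image(name): name is "side" or "top"; returns a dict with "color" (420x560x3 uint8, red, green, blue), "fx", "fy", "cx", "cy" (pixels), "k1" (the pictures are not rectified: a ray, as slopes to the right and down, at radius r is drawn at 1 + k1 r^2 times it, then the intrinsics apply), "eye" and "attitude" of the camera in the world. Camera axes: x right, y down, z forward; pixel columns grow to the right and rows downward; lengths in m; the calibration is good to about 2 mm. A picture is of the moment at which its call begins. There is no depth.
- bot.finish_job(): hands the job in; it is judged then, once.
The state is a dict: "time": time; "joint_positions": joint angles; "joint_velocities": joint speeds; "tau": joint torques, N m; "ee_pos": TCP position; "tcp_rot": TCP orientation; "wrist_force": force on the tool from outside, world axes, zero at the start; "torque": the same for the moment, N m; "gripper_width": opening from 0.0 (shut) to 1.0 (fully open); "gripper_force": force on a finger pad.
Only numpy, scipy, OpenCV 4.12 (cv2) and the standard library are available. Lean on these libraries where they do the work, as an engineer would, in place of code of your own. Each camera call takes 0.05 s, during which the arm holds its last target. There are 200 camera calls.

## Working session

There is one attempt and no reset: what is moved stays moved. The work goes in short steps, Python scripts to look and compute and a shell command to move; the robot and the scene stay as the last step left them, time stands still between calls to the robot, and variables do not carry over. Pictures are saved under pics/ and viewed, at most 10 in all, crops included, and the job is handed in when it is done.

```bash
mkdir -p pics; ls; python3 - <<'E'
from cell import bot
import cv2
for n in("top","side"):
    d=bot.get_image(n); cv2.imwrite(f"pics/{n}0.png",d["color"][:,:,::-1]); print({k:v for k,v in d.items() if k!="color"})
print(bot.get_state())
E
```

```text
pics
{'fx': 405.6680077493306, 'fy': 405.6680077493306, 'cx': 280.2512115691471, 'cy': 211.83250348523208, 'k1': 0.03219693778416988, 'eye': array([0.40958419, 0.01977899, 1.21401164]), 'attitude': array([-3.04537722, -0.0194171 , -1.58604361])}
{'fx': 402.08006570697756, 'fy': 402.08006570697756, 'cx': 277.7806274808466, 'cy': 207.205208985576, 'k1': -0.053025352152312355, 'eye': array([0.56138192, 0.90089246, 0.53178726]), 'attitude': array([-2.02301452e+00,  7.67493312e-04,  3.08944152e+00])}
{'time': 0.1, 'joint_positions': array([-1.49651274e+00,  2.07355995e-01,  1.54280133e+00, -1.92895788e-05,
        1.39349430e+00, -1.50537632e-01]), 'joint_velocities': array([ 0.00243979, -0.00097602, -0.0032861 , -0.00181637,  0.00111252,
        0.0006655 ]), 'tau': array([-6.71325561e-04, -3.84095478e+01, -2.92550468e+01, -4.15791701e-04,
        4.75808032e-03,  1.30183130e-05]), 'ee_pos': array([ 0.12809719, -0.55985672,  0.23023446]), 'tcp_rot': array([-3.13955412e+00, -2.90017619e-04,  2.24824344e-01]), 'wrist_force': array([-0.1022916 , -0.31843372,  0.17411579]), 'torque': array([ 0.02928995,  0.00820417, -0.07685518]), 'gripper_force': 0.0, 'gripper_width': 0.9950776998445315}
```

View pics/top0.png

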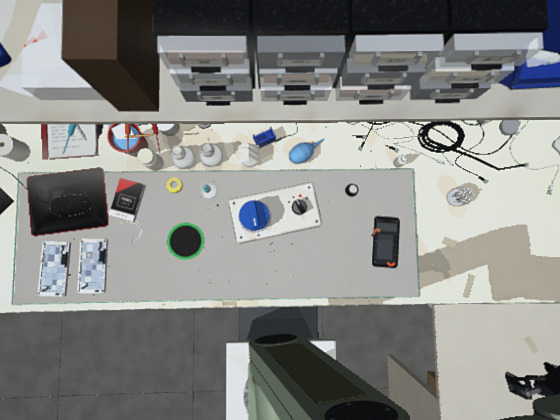

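View pics/side0.png

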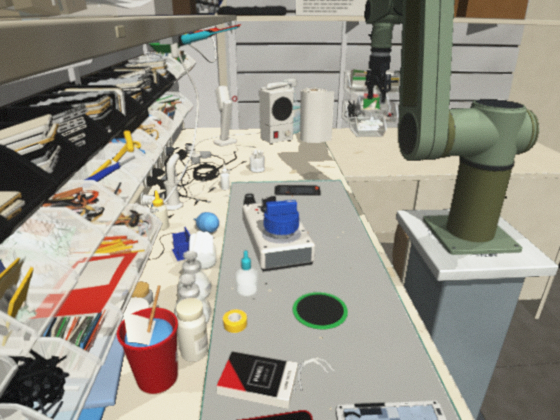

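The top view shows the lid at about (254,215), dial (299,206), mat (186,240), bottle (209,190), tape (174,184), loupe (351,189) and phone (386,241). The side view agrees. Next I'll measure these.

```bash
cat >h.py <<'E'
import numpy as np,cv2
from cell import bot
from scipy.spatial.transform import Rotation as Ro
def K(d): return np.array([[d["fx"],0,d["cx"]],[0,d["fy"],d["cy"]],[0,0,1]])
def cast(d,p,z):
    # undistort: drawn = ray*(1+k1 r^2)
    n=cv2.undistortPoints(np.float64(p).reshape(-1,1,2),K(d),np.array([d["k1"],0,0,0.]))[:,0]
    v=Ro.from_euler("xyz",d["attitude"]).apply(np.c_[n,np.ones(len(n))])
    return d["eye"]+v*((z-d["eye"][2])/v[:,2])[:,None]
def proj(d,P):
    c=Ro.from_euler("xyz",d["attitude"]).inv().apply(np.atleast_2d(P)-d["eye"])
    return cv2.projectPoints(c,np.zeros(3),np.zeros(3),K(d),np.array([d["k1"],0,0,0.]))[0][:,0]
def big(m):
    c=max(cv2.findContours(m.astype(np.uint8),cv2.RETR_EXTERNAL,cv2.CHAIN_APPROX_NONE)[0],key=cv2.contourArea); return c[:,0]
def roi(m,x0,y0,x1,y1):
    o=np.zeros_like(m); o[y0:y1,x0:x1]=m[y0:y1,x0:x1]; return o
def mrect(P): 
    r=cv2.minAreaRect((P[:,:2]*1000).astype(np.float32)); return r
E
python3 - <<'E'
from h import *
d=bot.get_image("top"); im=d["color"].astype(int); R,G,B=im[...,0],im[...,1],im[...,2]
g=big(roi((G>R+50)&(G>B+40),150,210,220,270)); P=cast(d,g,.003); print("mat",cv2.minEnclosingCircle((P[:,:2]*1000).astype(np.float32)))
w=roi((R>190)&(G>190)&(B>170),222,175,328,250)
c=cv2.convexHull(big(w))[:,0]; r=mrect(cast(d,c,.06)); print("box",r)
b=big(roi((B>R+50)&(B>G+25),235,190,275,240)); print("lid",cv2.minEnclosingCircle((cast(d,b,.11)[:,:2]*1000).astype(np.float32)))
for n,z,q in(("red",.06,(R>G+60)&(R>B+60)),):
    m=roi(q,285,180,325,222); ys,xs=np.nonzero(m); print(n,xs,ys,cast(d,[[xs.mean(),ys.mean()]],z))
k=roi((R<70)&(G<70)&(B<70),285,190,318,222); print("dial", mrect(cast(d,big(k),.085)))
cr=d["color"][170:250,220:330,::-1]
cv2.imwrite("pics/top1.png",cv2.resize(cr,None,fx=7,fy=7,interpolation=cv2.INTER_CUBIC))
E
```

```text
mat ((444.49493408203125, 277.19183349609375), 54.50820541381836)
box ((519.3768310546875, 12.715995788574219), (124.1236801147461, 244.9069366455078), 11.344962120056152)
lid ((508.499755859375, 69.46185302734375), 41.352081298828125)
red [300 299 300 301 299 300 301] [194 195 195 195 196 196 196] [[ 0.56760946 -0.06178217  0.06      ]]
dial ((529.6984252929688, -52.84175491333008), (38.92800521850586, 29.6829776763916), 32.51139831542969)
```

View pics/top1.png

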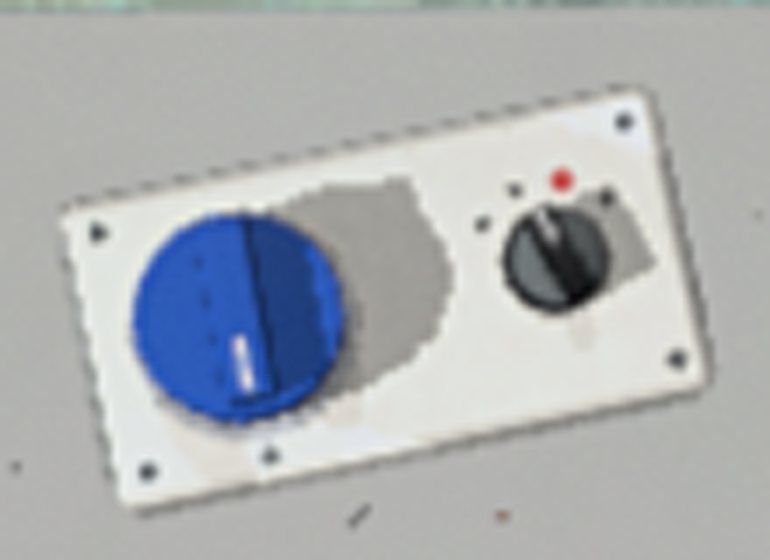

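The crop shows the lid's white line at about (242,365) in the crop, on the near end of the bar, which is -x. The bar edge runs from (240,218) to (268,400). The dial pointer aims up-left at (540,215), so the dial sits at the 0.6 detent. The red dot is at (562,180). Next I'll get the bar angles and nearby obstacles.

```bash
python3 - <<'E'
from h import *
d=bot.get_image("top"); im=d["color"].astype(float)
s=cv2.GaussianBlur(im[...,2],(0,0),.6)
pts=[]
for y in range(204,225):
    row=s[y,250:264]; g=np.diff(row); i=int(np.argmin(g[1:-1]))+1
    den=g[i-1]-2*g[i]+g[i+1]; pts.append((250.5+i+(.5*(g[i-1]-g[i+1])/den if den else 0),y))
pts=np.array(pts); P=cast(d,pts,.1425)
l=cv2.fitLine((P[:,:2]).astype(np.float32),cv2.DIST_HUBER,0,.01,.01).ravel(); print("lid edge ang",np.arctan(l[1]/l[0]),l,np.round(pts[:,0],1))
for n,z,b in(("lidline",.1425,(251,216,259,228)),("dialline",.097,(294,197,302,207))):
    x0,y0,x1,y1=b; w=im[y0:y1,x0:x1,0].copy(); w=np.clip(w-110,0,None); ys,xs=np.mgrid[y0:y1,x0:x1]
    p=cast(d,np.c_[xs.ravel(),ys.ravel()],z)[:,:2]; W=w.ravel(); c=(p*W[:,None]).sum(0)/W.sum(); C=((p-c).T*W)@(p-c); v=np.linalg.eigh(C)[1][:,1]; print(n,c,np.arctan(v[1]/v[0]),(W>0).sum())
print("bottle,tape,loupe",cast(d,[[209,190],[174,184],[351,189]],.02)[:,:2])
s=bot.get_state(); print(s["ee_pos"],s["tcp_rot"])
E
```

```text
lid edge ang 0.16942638 [0.98568165 0.16861697 0.5022044  0.06048803] [254.3 254.4 254.5 254.8 255.2 255.3 255.4 255.5 255.6 256.  256.2 256.3
 256.4 256.6 256.9 257.2 257.3 257.3 257.4 257.5 258. ]
lidline [0.48813331 0.06637273] 0.18161845242183441 16
dialline [ 0.55420035 -0.05125947] -1.4139645483093712 36
bottle,tape,loupe [[ 0.59220542  0.2047423 ]
 [ 0.61129671  0.30759002]
 [ 0.59002106 -0.21710556]]
[ 0.12811347 -0.56008852  0.23054805] [-3.14018222e+00 -1.87973052e-04  2.24821138e-01]
```

```bash
python3 -m creep '[[[20,-16,0],0,1],[[32,-25,0],0,1],[[32,-25,0],0,1],[[32,-25,0],0,1],[[32,-25,0],0,1],[[32,-25,0],0,1],[[32,-25,0],0,1],[[32,-25,0],0,1],[[32,-25,0],0,1],[[32,-25,0],0,1],[[32,-25,0],0,1],[[32,-25,0],0,1]]' 40
python3 -m creep '[[[32,-25,0],0,1],[[32,-25,0],0,1],[[32,-25,0],0,1],[[20,-16,0],0,0.6],[[0,0,20],-0.14,0.6],[[0,0,20],-0.13,0.6],[[0,0,0],0,0.6],[[0,0,0],0,0.6]]' 40
cat >rel.py <<'E'
import sys; from h import *
t=np.array(list(map(float,sys.argv[1:4])))
s=bot.get_state(); R=Ro.from_euler("xyz",s["tcp_rot"])
print("tcp",s["ee_pos"].round(4),s["tcp_rot"].round(3),"tool mm",(R.inv().apply(t-s["ee_pos"])*1000).round(1),"turn",round(s["tcp_rot"][2]-float(sys.argv[4]),3),"F",s["wrist_force"].round(1),"t",s["time"])
E
python3 rel.py .5328 -.0555 .078 .498
```

```text
time: 1.4
ee_pos: [0.4267, -0.1924, 0.2313]
tcp_rot: [3.141, -0.0, 0.225]
wrist_force: [-0.1, -0.6, 0.2]
gripper_width: 0.998
gripper_force: 0.0
time: 2.2
ee_pos: [0.5184, -0.0793, 0.1911]
tcp_rot: [-3.141, 0.001, 0.492]
wrist_force: [-0.5, -0.2, 1.4]
gripper_width: 0.602
gripper_force: 0.0
tcp [ 0.5184 -0.0793  0.1911] [-3.141e+00  1.000e-03  4.920e-01] tool mm [ 24.  -14.  113.1] turn -0.006 F [-0.5 -0.2  1.4] t 2.2
```

```bash
python3 -m creep '[[[12,-7,10],0,0.6],[[12,-7,25],0,0.6],[[0,0,25],0,0.5],[[0,0,20],0,0.5],[[0,0,0],0,0.5],[[0,0,0],0,0.5]]'
python3 rel.py .5328 -.0555 .078 .498
python3 - <<'E'
from h import *
a=bot.get_image("top")["color"][170:250,220:330,::-1]
b=bot.get_image("side")["color"][160:240,225:335,::-1]
cv2.imwrite("pics/c1.png",np.vstack([cv2.resize(i,(400,290),interpolation=cv2.INTER_CUBIC) for i in(a,b)]))
E
```

```text
time: 2.8
ee_pos: [0.5338, -0.0554, 0.1118]
tcp_rot: [3.141, -0.001, 0.494]
wrist_force: [0.7, 0.5, 0.3]
gripper_width: 0.498
gripper_force: 0.0
tcp [ 0.5338 -0.0554  0.1118] [ 3.141e+00 -1.000e-03  4.940e-01] tool mm [-1.  -0.4 33.8] turn -0.004 F [0.7 0.5 0.3] t 2.8
```

View pics/c1.png

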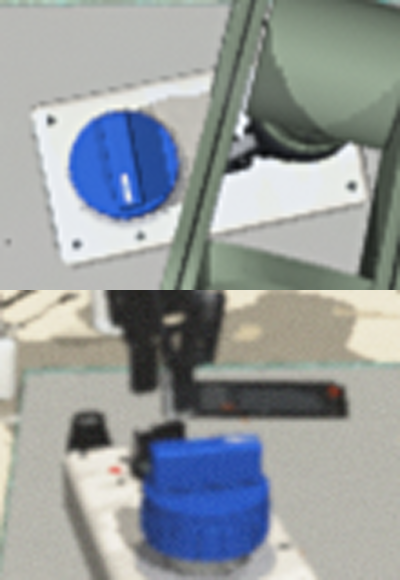

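The top view is blocked by the arm. In the side view the fingers, at about (145,370) and (200,360), sit either side above the dial at (160,440). I'll descend and close gently.

```bash
python3 -m creep '[[[-1,0,10],0,0.5],[[0,0,12],0,0.5],[[0,0,11],0,0.5],[[0,0,0],0,0.5],[[0,0,0],0,0.35]]' 25
python3 -m creep '[[[0,0,0],0,0.2],[[0,0,0],0,0.1],[[0,0,0],0,0],[[0,0,0],0,0],[[0,0,0],0,0]]' 25; python3 rel.py .5328 -.0555 .078 .498
```

```text
time: 3.4
ee_pos: [0.5317, -0.056, 0.0774]
tcp_rot: [-3.14, 0.001, 0.495]
wrist_force: [-0.1, 0.1, -0.5]
gripper_width: 0.355
gripper_force: 0.0
time: 3.9
ee_pos: [0.5333, -0.0574, 0.0788]
tcp_rot: [3.139, -0.001, 0.495]
wrist_force: [1.5, -5.2, -1.9]
gripper_width: 0.132
gripper_force: 29.0
tcp [ 0.5333 -0.0574  0.0788] [ 3.139e+00 -1.000e-03  4.950e-01] tool mm [ 0.4 -1.9  0.8] turn -0.003 F [ 1.5 -5.2 -1.9] t 3.9
```

```bash
python3 -m creep '[[[0,2,0],0,0],[[0,0,0],0.1,0],[[0,0,0],0.1,0],[[0,0,0],0.1,0],[[0,0,0],0.1,0],[[0,0,0],0.1,0],[[0,0,0],0.1,0],[[0,0,0],0.03,0],[[0,0,0],0,0],[[0,0,0],0,0]]'; python3 rel.py .5328 -.0555 .078 -.102; python3 -c "from cell import bot;print(bot.get_state()['torque'])"
```

```text
time: 4.9
ee_pos: [0.5331, -0.0562, 0.0788]
tcp_rot: [-3.139, 0.001, -0.134]
wrist_force: [-1.9, 5.1, 5.2]
gripper_width: 0.133
gripper_force: 30.0
tcp [ 0.5331 -0.0562  0.0788] [-3.139e+00  1.000e-03 -1.340e-01] tool mm [-0.4 -0.6  0.8] turn -0.032 F [-1.9  5.1  5.2] t 4.9
[0.96044756 0.11501534 0.08496273]
```

Release, rise, and check the dial with a look while moving to the lid side.

```bash
python3 -m creep '[[[0,0,0],-0.03,0],[[0,0,0],0,0.15],[[0,0,0],0,0.25],[[0,0,0],0,0.35],[[0,0,0],0,0.45],[[0,0,-10],0,0.5],[[0,0,-30],0,0.5],[[0,0,-40],0,0.5],[[0,0,-30],0,0.5],[[-20,-30,0],0,0.5],[[-30,-35,0],0,0.5]]'
python3 -m creep '[[[-45,-20,0],-0.1,0.6],[[-45,-20,0],-0.1,0.6],[[-30,-20,0],-0.1,0.6],[[0,0,0],0,0.6]]'
python3 rel.py .508 .071 .119 .17
python3 - <<'E'
from h import *
a=bot.get_image("top")["color"][170:250,220:330,::-1]
b=bot.get_image("side")["color"][160:240,225:335,::-1]
cv2.imwrite("pics/c2.png",np.vstack([cv2.resize(i,(400,290),interpolation=cv2.INTER_CUBIC) for i in(a,b)]))
E
```

```text
time: 6.0
ee_pos: [0.4926, 0.0112, 0.1912]
tcp_rot: [3.141, -0.006, -0.108]
wrist_force: [0.5, 0.4, -0.0]
gripper_width: 0.501
gripper_force: 0.0
time: 6.4
ee_pos: [0.367, 0.0755, 0.1879]
tcp_rot: [-3.141, 0.002, 0.199]
wrist_force: [-0.3, -0.7, -0.5]
gripper_width: 0.602
gripper_force: 0.0
tcp [0.367  0.0755 0.1879] [-3.141e+00  2.000e-03  1.990e-01] tool mm [137.4  32.3  68.6] turn 0.029 F [-0.3 -0.7 -0.5] t 6.4
```

View pics/c2.png

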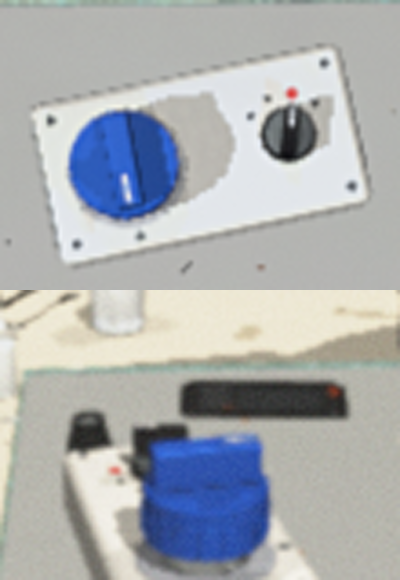

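The dial pointer in the top crop, (291,115), aims at the red dot at (291,93), so the dial is done. Next is the lid.

```bash
python3 -m creep '[[[20,5,0],0.03,0.6],[[35,8,0],0,0.6],[[35,7,0],0,0.6],[[35,7,0],0,0.6],[[13,5,0],0,0.6],[[0,0,15],0,0.55],[[0,0,20],0,0.55],[[0,0,0],0,0.55],[[0,0,0],0,0.55]]' 30
python3 rel.py .508 .071 .119 .17
```

```text
time: 7.4
ee_pos: [0.5132, 0.0649, 0.1532]
tcp_rot: [3.142, 0.001, 0.163]
wrist_force: [0.6, 1.2, -0.4]
gripper_width: 0.551
gripper_force: 0.0
tcp [0.5132 0.0649 0.1532] [3.142e+00 1.000e-03 1.630e-01] tool mm [-4.2 -6.9 34.2] turn -0.007 F [ 0.6  1.2 -0.4] t 7.4
```

```bash
python3 -m creep '[[[-4,-7,0],0,0.55],[[0,0,10],0,0.5],[[0,0,15],0,0.5],[[0,0,7],0,0.5],[[0,0,0],0,0.5],[[0,0,0],0,0.4],[[0,0,0],0,0.4]]' 30
python3 rel.py .508 .071 .119 .17
python3 -m creep '[[[0,0,0],0,0.35],[[0,0,0],0,0.3],[[0,0,0],0,0.25],[[0,0,0],0,0.2],[[0,0,0],0,0.15],[[0,0,0],0,0.1],[[0,0,0],0,0.1]]' 30
python3 rel.py .508 .071 .119 .17
```

```text
time: 8.1
ee_pos: [0.508, 0.0719, 0.122]
tcp_rot: [3.141, -0.001, 0.165]
wrist_force: [0.4, 0.1, 0.4]
gripper_width: 0.401
gripper_force: 0.0
tcp [0.508  0.0719 0.122 ] [ 3.141e+00 -1.000e-03  1.650e-01] tool mm [-0.2  0.9  3. ] turn -0.005 F [0.4 0.1 0.4] t 8.1
time: 8.8
ee_pos: [0.5078, 0.0714, 0.1218]
tcp_rot: [3.141, -0.001, 0.165]
wrist_force: [-0.5, -3.5, 4.2]
gripper_width: 0.23
gripper_force: 33.0
tcp [0.5078 0.0714 0.1218] [ 3.141e+00 -1.000e-03  1.650e-01] tool mm [0.1 0.4 2.8] turn -0.005 F [-0.5 -3.5  4.2] t 8.8
```

```bash
python3 -m creep '[[[0,1,0],0,0.1],[[0,0,2],0,0.1],[[0,0,2],0,0.1],[[0,0,1],0,0.1],[[0,0,0],0,0.1]]' 38
python3 -m creep '[[[0,0,1],0,0.1],[[0,0,1],0,0.1],[[0,0,0],0,0.1]]'
```

```text
time: 9.3
ee_pos: [0.5078, 0.0714, 0.1169]
tcp_rot: [-3.141, -0.001, 0.165]
wrist_force: [-1.3, -1.4, 7.9]
gripper_width: 0.222
gripper_force: 39.2
time: 9.6
ee_pos: [0.5078, 0.0714, 0.1151]
tcp_rot: [-3.141, -0.001, 0.165]
wrist_force: [-2.2, -0.8, 8.3]
gripper_width: 0.221
gripper_force: 39.3
```

```bash
python3 -m creep '[[[0,0,1],0,0.1],[[0,0,0],0,0.1]]'|grep -E "ee|wrist"
python3 -m creep '[[[0,0,1],0,0.1],[[0,0,0],0,0.1]]'|grep -E "ee|wrist"
python3 -m creep '[[[0,0,1],0,0.1],[[0,0,0],0,0.1]]'|grep -E "ee|wrist"
```

```text
ee_pos: [0.5079, 0.0714, 0.1143]
wrist_force: [-1.8, -1.5, 8.0]
ee_pos: [0.5079, 0.0714, 0.1142]
wrist_force: [-4.2, -0.3, 13.5]
ee_pos: [0.5079, 0.0714, 0.1142]
wrist_force: [-7.9, -1.9, 20.8]
```

```bash
python3 -m creep '[[[0,0,0.7],0,0.1],[[0,0,0],0,0.1]]'|grep -E "ee|wrist"
python3 -m creep '[[[0,0,0],-0.06,0.1],[[0,0,0],-0.06,0.1],[[0,0,0],-0.06,0.1],[[0,0,0],0,0.1]]'|grep -E "ee|tcp|wrist"
```

```text
ee_pos: [0.5079, 0.0714, 0.1142]
wrist_force: [-8.3, -0.6, 23.8]
ee_pos: [0.5098, 0.0715, 0.1142]
tcp_rot: [3.141, -0.005, 0.346]
wrist_force: [-4.4, -1.0, 18.6]
```

```bash
python3 -m creep '[[[0,0,1],0,0.1],[[0,0,0],0,0.1]]'|grep -E "ee|wrist"
python3 -m creep '[[[0,0,0.1],-0.06,0.1],[[0,0,0.1],-0.06,0.1],[[0,0,0],0,0.1]]'|grep -E "ee|tcp|wrist"
python3 -m creep '[[[0,0,0.1],-0.06,0.1],[[0,0,0.1],-0.06,0.1],[[0,0,0],0,0.1]]'|grep -E "ee|tcp|wrist"; python3 -c "from cell import bot;print(bot.get_state()['torque'])"
```

```text
ee_pos: [0.5098, 0.0715, 0.1142]
wrist_force: [-7.0, -1.5, 25.0]
ee_pos: [0.5107, 0.0715, 0.1142]
tcp_rot: [3.14, -0.007, 0.466]
wrist_force: [-4.2, -0.1, 24.3]
ee_pos: [0.5112, 0.0716, 0.1142]
tcp_rot: [3.138, -0.007, 0.586]
wrist_force: [-4.5, 0.6, 24.3]
[0.03306459 0.87573991 0.07346631]
```

```bash
python3 -m creep '[[[0,0,0.1],-0.07,0.1],[[0,0,0],-0.07,0.1],[[0,0,0.1],-0.07,0.1],[[0,0,0],0,0.1]]'|grep -E "ee|tcp|wrist"
python3 -m creep '[[[0,0,0.1],-0.07,0.1],[[0,0,0],-0.07,0.1],[[0,0,0.1],-0.07,0.1],[[0,0,0],0,0.1]]'|grep -E "ee|tcp|wrist"; python3 -m creep '[[[0,0,0.1],-0.07,0.1],[[0,0,0],-0.07,0.1],[[0,0,0.1],-0.07,0.1],[[0,0,0],0,0.1]]'|grep -E "ee|tcp|wrist|width"; python3 -c "from cell import bot;print(bot.get_state()['torque'])"
```

```text
ee_pos: [0.5109, 0.0716, 0.1142]
tcp_rot: [3.138, -0.006, 0.796]
wrist_force: [-4.8, 0.6, 25.9]
ee_pos: [0.5107, 0.0713, 0.1142]
tcp_rot: [3.136, -0.004, 1.006]
wrist_force: [-5.8, -0.6, 26.6]
ee_pos: [0.5114, 0.0718, 0.1142]
tcp_rot: [3.134, -0.005, 1.216]
wrist_force: [-3.3, 1.4, 26.5]
gripper_width: 0.226
[0.05838811 1.04254105 0.05755307]
```

```bash
python3 -m creep '[[[0,0,0],0,0.1],[[0,0,-4],0,0.1],[[0,0,-4],0,0.1],[[0,0,-4],0,0.1],[[0,0,-4],0,0.1],[[0,0,0],0,0.1]]' 50|grep -E "ee|tcp|wrist"
python3 -m creep '[[[0,0,-6],0,0.1],[[0,0,-8],0,0.1],[[0,0,-8],0,0.1],[[0,0,-8],0,0.1],[[0,0,-8],0,0.1],[[0,0,0],0,0.1]]' |grep -E "ee|tcp|wrist|width"
python3 rel.py .4445 .2772 .19 1.216
```

```text
ee_pos: [0.5077, 0.0711, 0.1246]
tcp_rot: [3.141, -0.0, 1.215]
wrist_force: [2.3, -0.0, 2.9]
ee_pos: [0.5082, 0.0712, 0.164]
tcp_rot: [3.14, -0.001, 1.215]
wrist_force: [0.2, -0.0, -2.1]
gripper_width: 0.22
tcp [0.5082 0.0712 0.164 ] [ 3.140e+00 -1.000e-03  1.215e+00] tool mm [ 171.  -131.4  -26. ] turn -0.001 F [ 0.2 -0.  -2.1] t 14.0
```

```bash
python3 -m creep '[[[11,-8,-10],0,0.1],[[22,-17,-5],0,0.1],[[22,-17,0],0,0.1],[[22,-17,0],0,0.1],[[22,-17,0],0,0.1],[[22,-17,0],0,0.1],[[22,-17,0],0,0.1],[[17,-13,0],0,0.1],[[11,-8,0],0,0.1],[[0,0,0],0,0.1],[[0,0,0],0,0.1]]'
python3 rel.py .4445 .2772 .10 1.216
python3 - <<'E'
from h import *
a=bot.get_image("top")["color"][190:290,140:280,::-1]
b=bot.get_image("side")["color"][210:340,240:422,::-1]
cv2.imwrite("pics/c3.png",np.vstack([cv2.resize(i,(420,300),interpolation=cv2.INTER_CUBIC) for i in(a,b)]))
E
```

```text
time: 15.1
ee_pos: [0.4442, 0.2767, 0.1776]
tcp_rot: [3.141, 0.001, 1.216]
wrist_force: [0.5, 0.7, -1.6]
gripper_width: 0.223
gripper_force: 49.5
tcp [0.4442 0.2767 0.1776] [3.141e+00 1.000e-03 1.216e+00] tool mm [ 0.6  0.1 77.6] turn -0.0 F [ 0.5  0.7 -1.6] t 15.1
```

View pics/c3.png

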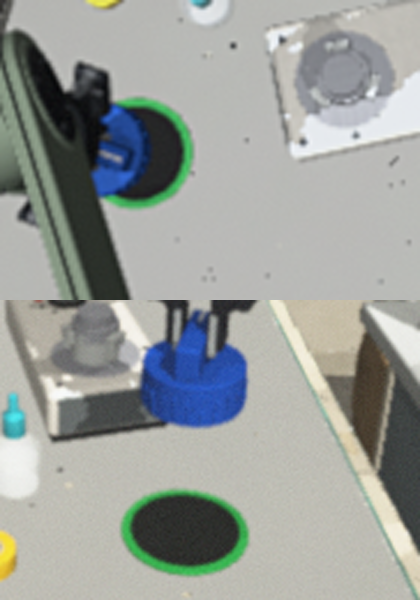

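The lid is held level over the mat. In the side crop the lid is at (195,385) and the mat at (185,530). I'll lower it close and measure.

```bash
python3 -m creep '[[[0,0,10],0,0.1],[[0,0,20],0,0.1],[[0,0,25],0,0.1],[[0,0,25],0,0.1],[[0,0,20],0,0.1],[[0,0,13],0,0.1],[[0,0,5],0,0.1],[[0,0,0],0,0.1],[[0,0,0],0,0.1]]'
python3 - <<'E'
from h import *
s=bot.get_state(); e=s["ee_pos"]
R=lambda im:(im[...,0].astype(int),im[...,1].astype(int),im[...,2].astype(int))
d=bot.get_image("side"); r,g,b=R(d["color"]); m=roi((b>r+45)&(b>g+25),250,220,400,340); c=big(m)
x0,x1=c[:,0].min(),c[:,0].max(); print("side",x0,x1,c[:,1].min(),c[:,1].max())
th=np.linspace(0,2*np.pi,90)
ring=lambda z,cx,cy:np.c_[cx+.041*np.cos(th),cy+.041*np.sin(th),0*th+z]
for h in(.043,.039,.0355):
    q=np.vstack([proj(d,ring(e[2]-h+k,e[0],e[1])) for k in(0,.0355)]); print(h,"pred x",q[:,0].min().round(1),q[:,0].max().round(1),"bottom",q[:,1].max().round(1))
gm=big(roi((g>r+50)&(g>b+40),250,220,400,360)); print("mat side",gm.min(0),gm.max(0)); 
q=proj(d,np.c_[.4445+.055*np.cos(th),.2772+.055*np.sin(th),0*th+.003]); print("mat pred",q.min(0),q.max(0))
t=bot.get_image("top"); r,g,b=R(t["color"]); c=big(roi((b>r+45)&(b>g+25),150,200,230,270)); print("top blue",c.min(0),c.max(0))
q=np.vstack([proj(t,ring(e[2]-.04+k,e[0],e[1])) for k in(0,.0355)]); print("pred",q.min(0),q.max(0))
cv2.imwrite("pics/c4.png",np.vstack([cv2.resize(i,(420,300),interpolation=cv2.INTER_CUBIC) for i in(t["color"][190:290,140:280,::-1],d["color"][210:340,240:422,::-1])]))
print(e,s["wrist_force"])
E
```

```text
time: 16.1
ee_pos: [0.4453, 0.277, 0.0604]
tcp_rot: [3.14, -0.001, 1.215]
wrist_force: [0.0, -0.1, -1.8]
gripper_width: 0.218
gripper_force: 49.5
side 299 341 268 317
0.043 pred x 299.5 342.5 bottom 316.4
0.039 pred x 299.5 342.7 bottom 314.8
0.0355 pred x 299.6 342.8 bottom 313.3
mat side [293 300] [347 328]
mat pred [292.66327766 290.93512576] [348.20563096 327.4824829 ]
top blue [183 227] [197 254]
pred [166.61939794 225.32352639] [198.11732672 254.35925146]
[0.44528212 0.27704805 0.06043591] [ 0.03209466 -0.1297059  -1.80210452]
```

View pics/c4.png

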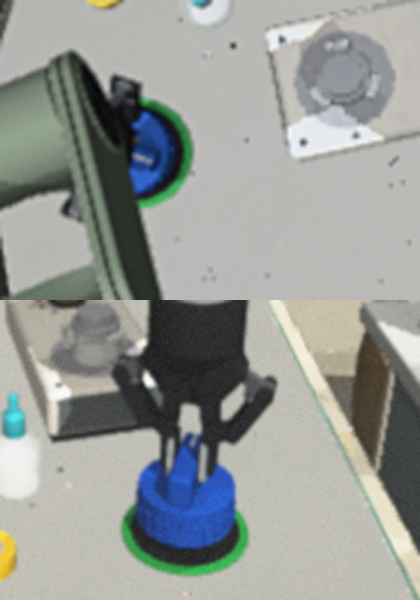

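The lid sits over the mat, with the side crop showing it at (187,500) inside the rim at (185,530), and the predicted outlines match. Now I'll set it down.

```bash
python3 -m creep '[[[0,0,5],0,0.1],[[0,0,4],0,0.1],[[0,0,2],0,0.1],[[0,0,1],0,0.1],[[0,0,0],0,0.1]]'|grep -E "ee|wrist"
python3 -m creep '[[[0,0,1],0,0.1],[[0,0,0.5],0,0.1],[[0,0,0],0,0.1]]'|grep -E "ee|wrist"
python3 -m creep '[[[0,0,0.5],0,0.1],[[0,0,0],0,0.1]]'|grep -E "ee|wrist"
```

```text
ee_pos: [0.4441, 0.2767, 0.0473]
wrist_force: [-0.0, 0.4, -0.8]
ee_pos: [0.4443, 0.2768, 0.046]
wrist_force: [0.3, 0.4, -2.0]
ee_pos: [0.4445, 0.2769, 0.046]
wrist_force: [-1.7, -1.8, 1.6]
```

Contact is made at 0.046. I'll release slowly, rise and check.

```bash
python3 -m creep '[[[0,0,0.2],0,0.1],[[0,0,0],0,0.25],[[0,0,0],0,0.3],[[0,0,0],0,0.4],[[0,0,0],0,0.45],[[0,0,0],0,0.5],[[0,0,-5],0,0.5],[[0,0,-20],0,0.5],[[0,0,-35],0,0.5],[[0,0,-40],0,0.5],[[0,0,-30],0,0.5],[[0,0,0],0,0.5]]' 20
python3 -m creep '[[[-20,-20,-10],0,0.5],[[-30,-30,0],0,0.5],[[-30,-30,0],0,0.5],[[-30,-30,0],0,0.5],[[-20,-20,0],0,0.5],[[0,0,0],0,0.5],[[0,0,0],0,0.5]]'
python3 - <<'E'
from h import *
t=bot.get_image("top"); d=bot.get_image("side")
im=t["color"].astype(int); r,g,b=im[...,0],im[...,1],im[...,2]
try:
    c=big(roi((b>r+45)&(b>g+25),150,200,230,270)); print("lid",cv2.minEnclosingCircle((cast(t,c,.034)[:,:2]*1000).astype(np.float32)))
except Exception as e: print(e)
cv2.imwrite("pics/c5.png",np.vstack([cv2.resize(i,(560,300),interpolation=cv2.INTER_CUBIC) for i in(t["color"][165:290,150:400,::-1],d["color"][170:340,200:422,::-1])]))
E
```

```text
time: 18.4
ee_pos: [0.4482, 0.2785, 0.1816]
tcp_rot: [3.133, -0.008, 1.215]
wrist_force: [0.7, -0.2, 0.3]
gripper_width: 0.498
gripper_force: 0.0
time: 19.1
ee_pos: [0.2771, 0.2002, 0.1853]
tcp_rot: [3.141, -0.001, 1.215]
wrist_force: [0.6, 0.0, 0.6]
gripper_width: 0.499
gripper_force: 0.0
lid ((442.3915100097656, 276.8434143066406), 43.97100067138672)
```

View pics/c5.png

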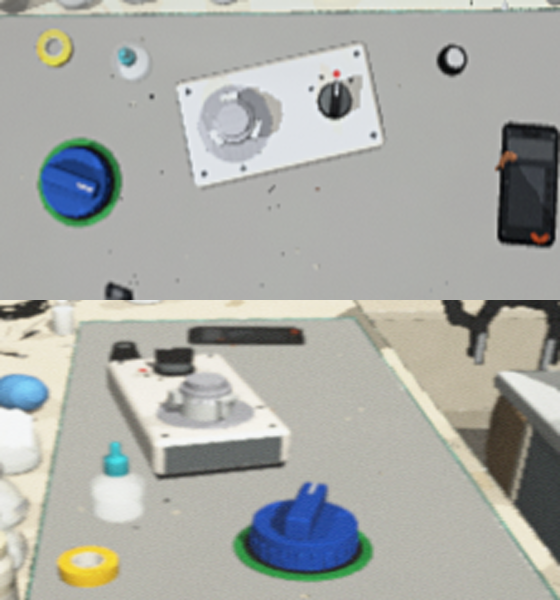

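The lid is on the mat, grip up and within about 2 mm of centre (top crop 77,182). The dial points at the red dot, and the other items have not moved.

```bash
python3 -c "from cell import bot;print(bot.finish_job())"
```

```text
the job is handed in; nothing more can be done
None
```

The job is handed in: the dial is at the red dot, the lid was pressed to its stop (about 27 N highest reading), turned free and set grip-up within about 2 mm of the mat's centre, and the phone, bottle, loupe and tape were not touched; about 19 s were used.

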